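# Put the drive centre away and close the stayed chest lid

## Task

Put the steel drive centre from the red tray down inside the open plywood chest. Then break the locked folding lid stay by pressing down on its knee, and lower the lid gently, without forcing or slamming it, until it is fully shut; leave the other parts in the tray and do not disturb the things standing around.

Things in the scene. Friction and masses are not known exactly. Their poses are not given: they have to be found in the camera images.
- chest: Open plywood chest fixed to the bench, 240 (its x) by 220 (its y) by 100 mm high, walls and floor 10 mm. Origin: centre of its underside, z up. Lid hinge along x on the rim at y = +110 mm, opening edge at y = -110 mm. The steel folding stay lies in an upright plane just outside the end wall at x = +120 mm.
- lid_hinge (a point): Middle of the hinge axis, on the chest's rim: x = 0, y = +110, z = 100 mm of the chest; axes as the chest's.
- chest_lid (a joint): Lid angle: 0 = propped open at 62 degrees above level, grows when lowered, 1.082 rad = fully shut. Plywood panel 240 by 220 mm, 12 mm thick above the hinge axis, 0.25 to 0.45 kg, soft buffers on the rim. Locked stay: it cannot be lowered. Stay well folded: the stiff joints hold it where it is left; push its outer face down with 2 to 12 N near the free edge (most at first).
- lid_edge (a point): Middle of the free edge of the lid, on its underside, 220 mm from the hinge axis; moves with the lid.
- stay_pivot (a point): Fixed pivot of the stay's lower link, at x = +142, y = -55, z = 94 mm of the chest (x given in the knuckle's mid-plane). The knee swings about it at 77 mm radius. The upper link, as long, runs from the knee to a pin on the lid's end, 70 mm from the hinge.
- stay_knee (a point): Centre of the stay's knee, a round steel knuckle 24 mm in diameter, 28 mm long along the chest's x; at the start x = +142, y = +13, z = 132 mm of the chest. Pressed, it goes down and to +y, 27 degrees off straight down. Gives at about 10 N, yields against 10 to 14 N and stays put. The lid leans over it: come in tilted 30 to 40 degrees from the opening (-y) side, parallel to the lid.
- stay_upper (a joint): Fold of the stay at its knee: 0 = straight, locked slightly over centre; grows as the knee folds, about 0.85 rad after a press of 30 mm, 1.87 with the lid shut. Over 0.4 rad counts as broken; folded less than that the lid is still too stiff to lower.
- tray: Red steel parts tray fixed to the bench, 290 mm (its x) by 130 mm (its y) by 26 mm high, 4 mm walls and floor, two dividers make three compartments in a row along x with centres at x = -96, 0 and +96 mm. Origin: centre of its underside.
- drive_centre: Steel lathe drive centre, the only tall slim part in the tray: round head 32 mm diameter and 14 mm high at the bottom, slightly tapered round shank above it, 18 mm diameter, 62 mm overall; 0.1 to 0.2 kg. It stands on its head in one of the compartments. Origin: centre of its underside, z up its shank.
- collar: Low steel ring, 40 mm outside diameter, 22 mm high, in another compartment; stays there. Origin: centre of its underside.
- clamp_block: Steel block 28 by 44 by 24 mm high, in the remaining compartment; stays there. Origin: centre of its underside.
- beech_blank: Bystander: square beech billet 60 by 160 by 60 mm lying beyond the work. Origin: centre of its underside.
- glue_bottle: Bystander: white bottle, 56 mm diameter, 150 mm tall. Origin: centre of its underside.
- bowl_blank: Bystander: round wooden disc, 110 mm diameter, 45 mm high. Origin: centre of its underside.

How it is judged:
On the way, in this order (a step that is already met when the one before it is completed fails the run):
1. the drive centre lies in the chest, let go (x of drive_centre in the frame of chest between -0.11 and 0.11 m and y of drive_centre in the frame of chest between -0.1 and 0.1 m and z of drive_centre in the frame of chest below 0.05 m and contact force between the fingers and drive_centre below 0.1 N), for 0.2 s.
2. the stay is broken at its knee (fold over 0.4 rad) while the lid is still up (value of joint stay_upper above 0.4 rad and value of joint chest_lid below 0.8 rad), for 0.1 s.
3. the lid is shut (value of joint chest_lid above 1.057 rad), for 0.2 s.
At the end, for the whole second after the job is handed in: The lid is shut to within 0.025 rad (about 5 mm at its edge) with the stay folded (over 1.2 rad), the drive centre lies at rest inside the chest, and the collar and the block are still in the tray, within 50 mm of where they were (value of joint chest_lid above 1.057 rad and value of joint stay_upper above 1.2 rad and x of drive_centre in the frame of chest between -0.11 and 0.11 m and y of drive_centre in the frame of chest between -0.1 and 0.1 m and z of drive_centre in the frame of chest below 0.05 m and linear speed of drive_centre below 0.05 m/s and distance of each of collar, clamp_block from where it was at the start of the episode below 0.05 m and z of each of collar, clamp_block in the frame of tray below 0.03 m); the robot touches nothing.
It fails at once if the chest, lid or stay is pushed harder than 60 N (forced) (contact force between any of the fingers, the arm and chest above 60 N).
It fails at once if the lid moves faster than 2 rad/s (slammed) (velocity of joint chest_lid above 2 rad/s).
It fails at once if the drive centre is dropped or thrown into the chest (over 0.9 m/s between its walls) (x of drive_centre in the frame of chest between -0.11 and 0.11 m and y of drive_centre in the frame of chest between -0.1 and 0.1 m and z of drive_centre in the frame of chest below 0.09 m and linear speed of drive_centre above 0.9 m/s).
It fails at once if a bystander is moved by more than 30 mm (distance of any of beech_blank, glue_bottle, bowl_blank from where it was at the start of the episode above 0.03 m).
It also fails if it takes over 66 s, if anything falls off the work surface, if the arm or the gripper's body presses on something with over 40 N, if the wrist force passes 120 N, or if a joint passes its speed limit or range.

## Robot

A 6-joint arm with a two-finger parallel gripper is mounted at the origin on the work surface. World frame = base frame: x ahead of the robot, y to its left, z up, the work surface at z = 0. Lengths are in m, angles in rad, forces in N, time in s.
With the tool pointing down it reaches from about 0.35 to 0.775 m from the base axis. Payload 5.5 kg.
Tool frame: the origin (TCP) lies at the very end of the fingers, on their centre line; the grasp point (between the pads) lies hold_point_z behind it (hold_point_z is the distance from the TCP to the grasp point, in m); x points along the fingers, y is the direction in which the jaws open and shut, and the axes are right-handed (so a half turn about x gives the same grasp; the last joint's range is limited). The gripper opens to 85 mm and grips with 20 to 120 N. Pads are 22 mm wide; open, the fingers measure 114 mm over their backs; the gripper's body (76 mm by 85 mm) begins 54 mm behind the grasp point. The pads swing forward as they close: fully open they stand 13 mm farther back than shut.
Start: joints at [-1.332, 0.313, 0.046, 1.304, 0, 1.431], TCP at [0.213, -0.534, 0.231] pointing down, gripper open.
Joint ranges: [-2.76, 2.76], [-0.86, 1.69], [-1.03, 1.26], [-2.2, 2.34], [-1.47, 1.5], [-3.14, 3.14]. Speed limits (rad/s): [2.57, 2.57, 3.14, 3.14, 3.14, 3.14].

## Interface

Orientations are given as a unit quaternion [w, x, y, z].
In Python, from workcell import * gives the robot as it stands. The module is installed in compiled form; this text tells all that it offers.
- The arm moves only by the tool step_arm, never from a script. Its argument "targets" is a list of rows, each a list of 3 entries, a list of its own where there are three numbers: the turn, a rotation vector about the tool's x, y, z in degrees, then the shift along the tool's x, y, z in cm, then the finger opening in cm, from 0 to 8.54. A call has exactly 10 rows; each row shifts and turns the commanded pose from where the row before left it, along the tool's axes as they then stand; what a row does not reach is not made up. A row lasts 1/10 s, in which the tool goes at most 50 mm and 8.59 degrees, less where a joint would pass 70% of its speed; a pose out of reach is approached as far as the arm can. A call with a gripper value outside its range is refused whole. The fingers move at their own pace and stop on an object; "force" is the grip in N (left out, the last holds). Time passes only in rows, so rows that do not move let the fingers close, or fill a call up. It gives the time, the measured TCP pose, the force and the opening at its end, in the units of the state.
- get_state(): the state, without advancing time (a new reading comes with each control period).
- read_camera(name): name is "scene" or "top" or "wrist"; returns the picture (480x640x3 uint8, red, green, blue); there is no depth.
- camera_model(name): a dict with "fx", "fy", "cx", "cy" (pixels), "xyz" and "rotation" of the camera in the world; the wrist camera has in their place "T_tool_cam" (4x4, takes a point from camera to tool coordinates, whose origin is the TCP and whose axes are the tool frame's). Camera axes: x right, y down, z forward; pixel columns grow to the right and rows downward; lengths in m; the calibration is good to about 2 mm. A picture is of the moment at which its call begins: read the wrist's pose just before it. camera_model takes no time and is no camera call.
- hand_in(): hands the job in, once; it reports no verdict.
Trained networks look in the newest picture that a camera, given by its name, has taken for a name from the list of things; names that differ only in an ending like _2 or _b are one class to them, and where a whole thing is asked for, a point or a joint stands for the part that bears it (a point fixed in the world has none). Each returns a list of dicts, best first, with "p" (0 to 1); they miss things now and then, are a little off and sometimes report something else, mostly with a low value. They report only what shows in the picture. A call takes as long as a camera call.
- find_in(camera, label): "extent" ([left, top, width, height] in pixels, round what is visible of it).
- silhouettes(camera, label): "mask" (480x640 bool, what is visible of it) and "extent" ([left, top, width, height] in pixels, round what is visible of it).
The state is a dict: "clock": time; "joint_pos": joint angles; "qvel": joint speeds; "tau": joint torques, N m; "tcp_pos": TCP position; "orientation": TCP orientation; "wrist_force": force on the tool from outside, world axes, zero at the start; "ft_torque": the same for the moment, N m; "finger_gap": finger opening in m.
Only numpy, scipy, OpenCV 4.12 (cv2) and the standard library are available. Lean on these libraries where they do the work, as an engineer would, in place of code of your own. Each camera call takes 0.05 s, during which the arm holds its last target.

## Working session

There is one attempt and no reset: what is moved stays moved. The work goes in short steps, Python scripts to look and compute and a tool call to move; the robot and the scene stay as the last step left them, time stands still between calls to the robot, and variables do not carry over. Pictures are saved under pics/ and viewed, and the job is handed in when it is done.

Besides the shell and the picture viewer there is one more tool, called as a command line: name --argument value ..., lists and objects as JSON in quotes. step_arm: Moves the arm, as the interface text tells. Its arguments: {"type":"object","properties":{"targets":{"type":"array","items":{"type":"array"}},"force":{"type":"number"}},"required":["targets"]}

```bash
mkdir -p pics; python3 - <<'E'
from workcell import *
import cv2
s=get_state();print(s)
for n in ['scene','top','wrist']:
    im=read_camera(n);cv2.imwrite(f'pics/{n}0.png',im[:,:,::-1]);print(n,camera_model(n))
    for l in ['chest','chest_lid','stay_knee','tray','drive_centre','collar','clamp_block','beech_blank','glue_bottle','bowl_blank']:
        print(l,[(r['extent'],round(r['p'],2)) for r in find_in(n,l)[:2]])
print(get_state()['clock'])
E
```

```text
{'clock': 0.0, 'joint_pos': array([-1.33158706e+00,  3.13993489e-01,  4.49653828e-02,  1.30356934e+00,
        2.14083120e-05,  1.43117230e+00]), 'qvel': array([ 0.00026823, -0.00045924,  0.00191524,  0.00011132, -0.00053624,
       -0.00056989]), 'tau': array([-2.08617882e-05, -4.80629468e+01,  2.98530793e+01,  1.95991178e-02,
       -3.57660099e-05,  1.30062936e-06]), 'tcp_pos': array([ 0.21251993, -0.53374302,  0.23040722]), 'orientation': array([-0.13250187, -0.69443522, -0.13377463,  0.69448349]), 'wrist_force': array([-0.2149495 ,  0.48384009,  0.48785433]), 'ft_torque': array([-0.01858948, -0.0337974 , -0.03237137]), 'finger_gap': 0.08563328344830838}
scene {'fx': 437.6964876130643, 'fy': 437.6964876130643, 'cx': 317.80572938001256, 'cy': 243.688910722053, 'xyz': array([1.03997388, 0.25094648, 1.10765675]), 'rotation': array([-0.1375772 ,  0.47620017,  0.83841778, -0.22663085])}
chest [([298.5, 192.6, 124.0, 143.6], 0.75)]
chest_lid [([343.8, 197.8, 82.5, 130.3], 0.68)]
stay_knee [([312.8, 288.8, 48.9, 25.2], 0.84)]
tray [([269.8, 197.8, 16.6, 14.9], 0.68), ([215.0, 180.2, 91.
[... 1168 characters left out ...]
, 36.9], 0.24)]
bowl_blank [([136.9, 248.4, 51.5, 44.9], 0.6), ([226.6, 186.0, 110.1, 123.5], 0.34)]
wrist {'fx': 335.75338930130755, 'fy': 335.75338930130755, 'cx': 312.41644147814065, 'cy': 236.87755050506462, 'T_tool_cam': array([[ 1.84565907e-03, -2.86245141e-01,  9.58154639e-01,
        -1.43041616e-01],
       [ 9.99997850e-01,  1.43386422e-03, -1.49789855e-03,
        -2.62838633e-04],
       [-9.45097474e-04,  9.58155344e-01,  2.86247172e-01,
        -7.22070783e-02],
       [ 0.00000000e+00,  0.00000000e+00,  0.00000000e+00,
         1.00000000e+00]])}
chest []
chest_lid []
stay_knee []
tray []
drive_centre []
collar []
clamp_block []
beech_blank []
glue_bottle []
bowl_blank []
1.65
```

View pics/scene0.png

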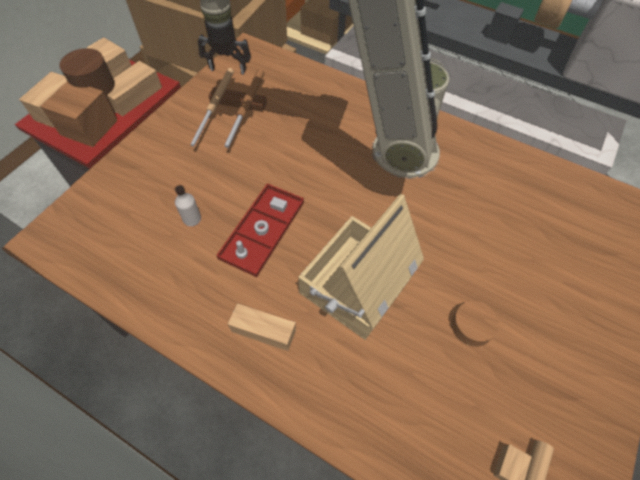

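View pics/top0.png

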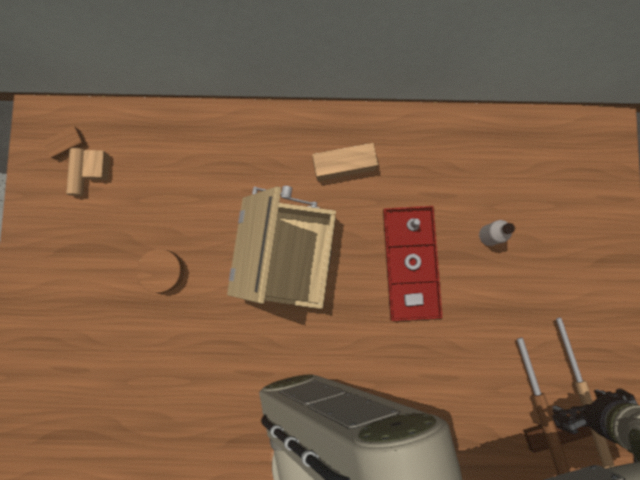

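```bash
python3 - <<'E'
import cv2
t=cv2.imread('pics/top0.png');s=cv2.imread('pics/scene0.png')
a=cv2.resize(t[170:330,210:460],None,fx=3,fy=3,interpolation=cv2.INTER_CUBIC);cv2.imwrite('pics/topc.png',a)
a=cv2.resize(s[170:350,200:440],None,fx=3.2,fy=3.2,interpolation=cv2.INTER_CUBIC);cv2.imwrite('pics/scenec.png',a)
E
```

```text
(no output)
```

View pics/topc.png

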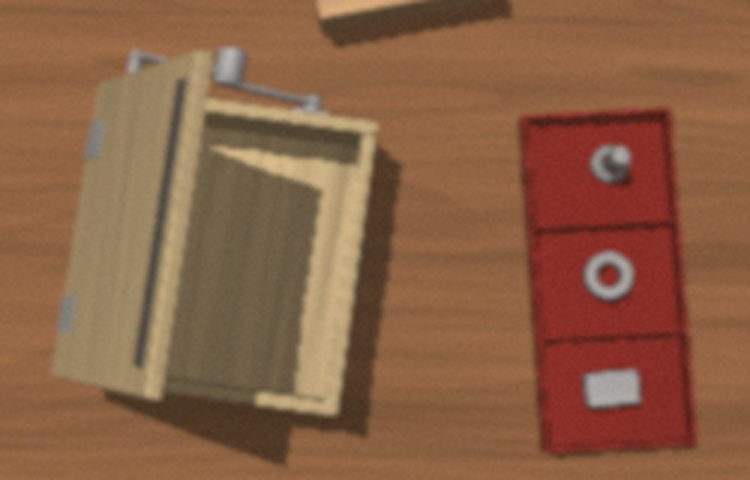

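View pics/scenec.png

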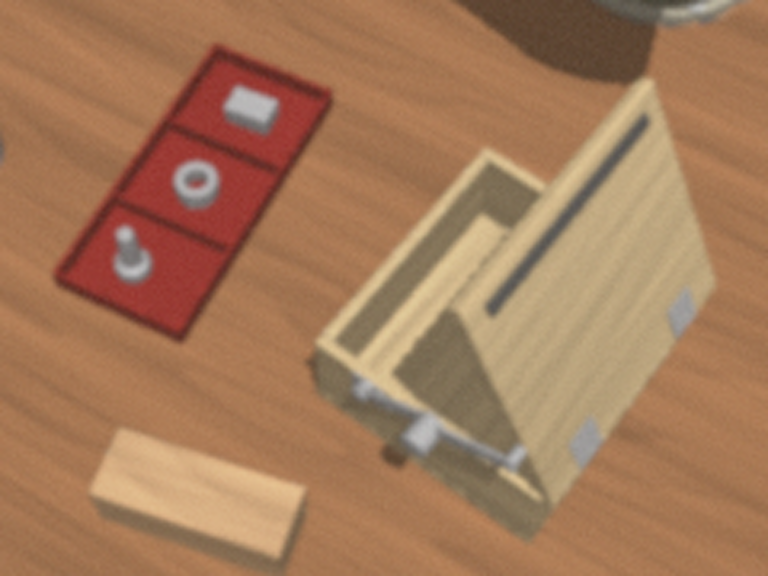

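```bash
cat > h.py <<'E'
import numpy as np
from workcell import *
from scipy.spatial.transform import Rotation as R
from scipy.optimize import least_squares
def rq(q): return R.from_quat([q[1],q[2],q[3],q[0]])
def proj(n,P):
    m=camera_model(n);c=rq(m['rotation']).inv().apply(np.atleast_2d(P)-m['xyz'])
    return np.c_[m['fx']*c[:,0]/c[:,2]+m['cx'],m['fy']*c[:,1]/c[:,2]+m['cy']]
def ray(n,uv,z):
    m=camera_model(n);d=rq(m['rotation']).apply([(uv[0]-m['cx'])/m['fx'],(uv[1]-m['cy'])/m['fy'],1])
    return m['xyz']+d*(z-m['xyz'][2])/d[2]
def fit(obs,x0):
    def f(p):
        r=[]
        for n,uv,P in obs:
            w=R.from_euler('z',p[2]).apply(P)+[p[0],p[1],0]
            r+=list(proj(n,w)[0]-uv)
        return r
    s=least_squares(f,x0,loss='soft_l1');return s.x,np.round(np.array(f(s.x)).reshape(-1,2),1)
E
cat > a.py <<'E'
from h import *
T=lambda a,b:(210+a/3,170+b/3)
S=lambda a,b:(200+a/3.2,170+b/3.2)
th=np.radians(62)
def lid(x,d,h): # d along lid, h outward
    return [x,.11-d*np.cos(th)+h*np.sin(th),.1+d*np.sin(th)+h*np.cos(th)]
o=[('top',T(377,123),[.12,-.11,.1]),('top',T(337,415),[-.12,-.11,.1]),('top',T(228,65),[.142,.013,.132]),('top',T(313,103),[.142,-.055,.094]),
('scene',S(318,345),[.12,-.11,.1]),('scene',S(488,152),[-.12,-.11,.1]),('scene',S(421,435),[.142,.013,.132]),
('top',T(162,400),lid(-.12,.22,0)),('scene',S(458,308),lid(.12,.22,0)),('scene',S(650,80),lid(-.12,.22,.012)),('top',T(190,52),lid(.12,.22,.012))]
c=fit(o,[.45,.05,0]);print(c)
o=[('top',T(520,117),[.145,.065,.026]),('top',T(670,110),[.145,-.065,.026]),('top',T(694,443),[-.145,-.065,.026]),('top',T(545,453),[-.145,.065,.026]),
('scene',S(55,278),[.145,-.065,.026]),('scene',S(215,45),[-.145,-.065,.026]),('scene',S(333,95),[-.145,.065,.026]),('scene',S(182,338),[.145,.065,.0261])]
t=fit(o,[.5,-.2,0]);print(t)
print('head',ray('top',T(608,165),.018-.006),ray('scene',S(132,268),.014))
print('shank',ray('top',T(621,156),.066),ray('scene',S(124,231),.066))
print('tray comp +96', [t[0][:2]+.096*np.array([np.cos(t[0][2]),np.sin(t[0][2])])])
E
python3 a.py
```

```text
(array([ 0.51985369,  0.09024414, -0.11024261]), array([[-0.8, -0.8],
       [-0.4, -0.1],
       [-0.6,  0.7],
       [-0.4, -5.3],
       [-0.6, -0.8],
       [-0.5, -2. ],
       [ 1.6, -0.4],
       [-0.4,  0.2],
       [-2.7, -0.2],
       [ 1.3, -0.8],
       [ 1.8, -1.2]]))
(array([ 0.5087257 , -0.23376213,  0.07885543]), array([[-0.7, -1.1],
       [-0.9, -1.6],
       [ 0.6, -0. ],
       [-0.9, -0.4],
       [-0.5, -1.4],
       [ 0.1, -1.1],
       [ 0.3, -1.7],
       [-0.2, -1.8]]))
head [ 0.60675605 -0.23812095  0.012     ] [ 0.61358811 -0.23640509  0.014     ]
shank [ 0.60701058 -0.23966967  0.066     ] [ 0.6075014  -0.24061673  0.066     ]
tray comp +96 [array([ 0.60442739, -0.22619985])]
```

```bash
cat >> h.py <<'E'
cx,cy,cyaw=0.5199,0.0902,-0.110
def C(P): return R.from_euler('z',cyaw).apply(P)+np.array([cx,cy,0])
def Ci(P): return R.from_euler('z',-cyaw).apply(np.array(P)-np.array([cx,cy,0]))
def goal(p,tilt=0,flip=False):
    # tilt deg: tool x leans toward +chest y
    t=np.radians(tilt); x=np.array([0,np.sin(t),-np.cos(t)]); y=np.array([-1.,0,0]); 
    if flip:y=-y
    z=np.cross(x,y); M=R.from_euler('z',cyaw)*R.from_matrix(np.c_[x,y,z]); return np.array(p),M
def delta(g,s=None):
    s=s or get_state();r=rq(s['orientation']);p,M=g
    return dict(turn=np.round(np.degrees((r.inv()*M).as_rotvec()),1),shift_now=np.round(100*r.inv().apply(p-s['tcp_pos']),2),shift_after=np.round(100*M.inv().apply(p-s['tcp_pos']),2),f=np.round(s['wrist_force'],1),q=np.round(s['joint_pos'],2),tcp=np.round(s['tcp_pos'],4),clk=s['clock'])
E
python3 - <<'E'
from h import *
import workcell
print([n for n in dir(workcell) if n[0]!='_'], getattr(workcell,'hold_point_z',None))
print(rq(get_state()['orientation']).as_matrix().round(3))
for f in (0,1): print(delta(goal([.607,-.240,.16],0,f)))
E
```

```text
['MotionError', 'camera_model', 'find_in', 'get_state', 'hand_in', 'hold_point_z', 'read_camera', 'silhouettes'] 0.0187
[[ 0.     0.37  -0.929]
 [-0.    -0.929 -0.37 ]
 [-1.     0.    -0.   ]]
{'turn': array([118.,  -0.,  -0.]), 'shift_now': array([  7.13, -12.76, -47.52]), 'shift_after': array([  7.13, -35.97,  33.58]), 'f': array([-0.1, -0.3, -0.1]), 'q': array([-1.33,  0.31,  0.05,  1.3 ,  0.  ,  1.43]), 'tcp': array([ 0.2127, -0.5343,  0.2313]), 'clk': 1.65}
{'turn': array([-62.,   0.,  -0.]), 'shift_now': array([  7.13, -12.76, -47.52]), 'shift_after': array([  7.13,  35.97, -33.58]), 'f': array([-0.1, -0.3, -0.1]), 'q': array([-1.33,  0.31,  0.05,  1.3 ,  0.  ,  1.43]), 'tcp': array([ 0.2127, -0.5343,  0.2313]), 'clk': 1.65}
```

step_arm --targets '[[[4,0,0],[0,0,0],5],[[8.5,0,0],[0,0,0],5],[[8.5,0,0],[0,0,0],5],[[8.5,0,0],[0,0,0],5],[[8.5,0,0],[0,0,0],5],[[8.5,0,0],[0,0,0],5],[[8.5,0,0],[0,0,0],5],[[8.5,0,0],[0,0,0],5],[[8.5,0,0],[0,0,0],5],[[8.5,0,0],[0,0,0],5]]' --force 40

```text
clock: 2.65
tcp_pos: [0.2126, -0.5343, 0.2313]
orientation: [-0.349, 0.615, -0.349, -0.615]
wrist_force: [-0.5, -0.2, 0.9]
finger_gap: 0.05
```

```bash
python3 - <<'E'
from h import *
print(delta(goal([.607,-.240,.23])))
E
```

```text
{'turn': array([37.2, -0. , -0. ]), 'shift_now': array([  0.13, -48.95,   5.04]), 'shift_after': array([  0.13, -35.97,  33.58]), 'f': array([-0.5, -0.2,  0.9]), 'q': array([-1.33,  0.31,  0.05,  1.3 , -0.  ,  2.84]), 'tcp': array([ 0.2126, -0.5343,  0.2313]), 'clk': 2.65}
```

step_arm --targets '[[[-8.5,0,0],[0,0,0],5],[[-8.5,0,0],[0,0,0],5],[[-8.5,0,0],[0,0,0],5],[[-8.5,0,0],[0,0,0],5],[[-8.5,0,0],[0,0,0],5],[[-8.5,0,0],[0,0,0],5],[[-8.5,0,0],[0,0,0],5],[[-8.5,0,0],[0,0,0],5],[[-8.5,0,0],[0,0,0],5],[[-8.5,0,0],[0,0,0],5]]'

```text
clock: 3.65
tcp_pos: [0.2126, -0.5343, 0.2313]
orientation: [-0.162, -0.688, -0.162, 0.688]
wrist_force: [0.5, -1.2, 0.5]
finger_gap: 0.0499
```

step_arm --targets '[[[-8.5,0,0],[0,0,0],5],[[-8.5,0,0],[0,0,0],5],[[-8.5,0,0],[0,0,0],5],[[-8.5,0,0],[0,0,0],5],[[-8.5,0,0],[0,0,0],5],[[-8.5,0,0],[0,0,0],5],[[-8.5,0,0],[0,0,0],5],[[-8.5,0,0],[0,0,0],5],[[-8.5,0,0],[0,0,0],5],[[-8.5,0,0],[0,0,0],5]]'

```text
clock: 4.65
tcp_pos: [0.2126, -0.5343, 0.2313]
orientation: [0.585, 0.398, 0.585, -0.398]
wrist_force: [-0.4, -0.4, 0.3]
finger_gap: 0.0499
```

step_arm --targets '[[[-8.5,0,0],[0,0,0],5],[[-8.5,0,0],[0,0,0],5],[[-8.5,0,0],[0,0,0],5],[[-8.5,0,0],[0,0,0],5],[[-8.5,0,0],[0,0,0],5],[[-8.5,0,0],[0,0,0],5],[[-8.5,0,0],[0,0,0],5],[[-8.5,0,0],[0,0,0],5],[[-8.5,0,0],[0,0,0],5],[[-8.5,0,0],[0,0,0],5]]'

```text
clock: 5.65
tcp_pos: [0.2126, -0.5343, 0.2313]
orientation: [0.7, -0.102, 0.7, 0.102]
wrist_force: [0.2, -0.6, -0.2]
finger_gap: 0.0499
```

```bash
python3 - <<'E'
from h import *
s=get_state();g=goal([.607,-.240,.23]);print(delta(g))
r=rq(s['orientation']);d=(g[0]-s['tcp_pos'])*100
for k in range(10):
    M=r*R.from_euler('x',-6.78*k,degrees=True);print(M.inv().apply(d/10).round(2))
E
```

```text
{'turn': array([-67.1,  -0. ,   0. ]), 'shift_now': array([ 0.13, 16.97, 46.19]), 'shift_after': array([  0.13, -35.97,  33.58]), 'f': array([ 0.2, -0.6, -0.2]), 'q': array([-1.33,  0.31,  0.05,  1.3 , -0.  , -1.62]), 'tcp': array([ 0.2126, -0.5343,  0.2313]), 'clk': 5.65}
[0.01 1.7  4.62]
[0.01 1.14 4.79]
[0.01 0.57 4.89]
[ 0.01 -0.01  4.92]
[ 0.01 -0.59  4.88]
[ 0.01 -1.17  4.78]
[ 0.01 -1.72  4.61]
[ 0.01 -2.26  4.37]
[ 0.01 -2.76  4.08]
[ 0.01 -3.22  3.72]
```

step_arm --targets '[[[-6.7,0,0],[0,1.7,4.6],5],[[-6.7,0,0],[0,1.1,4.8],5],[[-6.7,0,0],[0,0.6,4.9],5],[[-6.7,0,0],[0,0,4.9],5],[[-6.7,0,0],[0,-0.6,4.9],5],[[-6.7,0,0],[0,-1.2,4.8],5],[[-6.7,0,0],[0,-1.7,4.6],5],[[-6.7,0,0],[0,-2.3,4.4],5],[[-6.7,0,0],[0,-2.8,4.1],5],[[-6.7,0,0],[0,-3.2,3.7],5]]'

```text
clock: 6.65
tcp_pos: [0.6131, -0.2434, 0.2314]
orientation: [0.528, -0.471, 0.528, 0.471]
wrist_force: [0.7, -1.9, 0.9]
finger_gap: 0.05
```

```bash
python3 - <<'E'
from h import *
import cv2
g=goal([.607,-.240,.034]);print(delta(g))
im=read_camera('wrist');cv2.imwrite('pics/w1.png',im[:,:,::-1])
for l in ['drive_centre','collar']:print(l,[(r['extent'],r['p']) for r in find_in('wrist',l)])
E
```

```text
{'turn': array([-0.2, -0. ,  0. ]), 'shift_now': array([19.74,  0.65,  0.28]), 'shift_after': array([19.74,  0.64,  0.27]), 'f': array([ 0.7, -1.9,  0.9]), 'q': array([-0.5 ,  0.48,  0.3 ,  1.39, -0.  , -1.96]), 'tcp': array([ 0.6131, -0.2434,  0.2314]), 'clk': 6.65}
drive_centre [([306.3, 195.1, 23.1, 32.4], 0.77), ([290.6, 0.6, 56.5, 33.5], 0.46)]
collar [([387.9, 187.0, 41.4, 31.4], 0.79)]
```

View pics/w1.png

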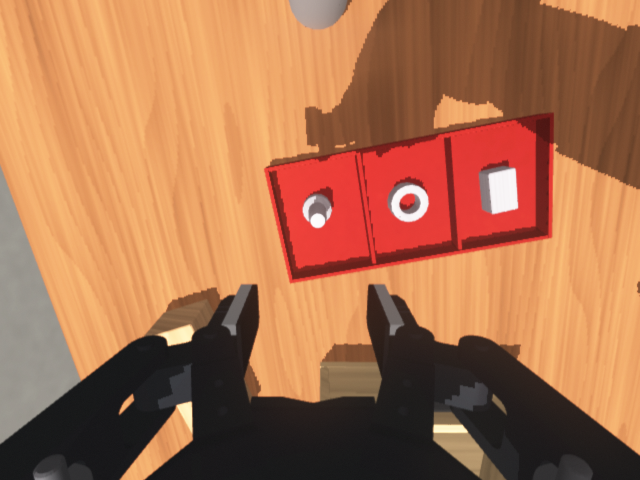

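```bash
cat >> h.py <<'E'
def wray(uv,z,s):
    m=camera_model('wrist');T=m['T_tool_cam'];r=rq(s['orientation'])
    d=r.apply(T[:3,:3]@np.array([(uv[0]-m['cx'])/m['fx'],(uv[1]-m['cy'])/m['fy'],1]));o=s['tcp_pos']+r.apply(T[:3,3])
    return o+d*(z-o[2])/d[2]
E
python3 - <<'E'
from h import *
s=get_state();p=wray((317,221),.066,s);print(p,wray((316,210),.018,s))
p[2]=.033;print(delta(goal(p)))
E
```

```text
[ 0.60847529 -0.23790363  0.066     ] [ 0.60886153 -0.23812099  0.018     ]
{'turn': array([-0.2,  0. , -0. ]), 'shift_now': array([19.73,  0.53,  0.38]), 'shift_after': array([19.73,  0.54,  0.39]), 'f': array([-0.3,  0.4,  2. ]), 'q': array([-0.5 ,  0.49,  0.3 ,  1.39,  0.  , -1.95]), 'tcp': array([ 0.6134, -0.2424,  0.2303]), 'clk': 6.8}
```

step_arm --targets '[[[0,0,0],[1,0.5,0.4],5],[[0,0,0],[2.5,0,0],5],[[0,0,0],[3,0,0],5],[[0,0,0],[3,0,0],5],[[0,0,0],[3,0,0],5],[[0,0,0],[2.5,0,0],5],[[0,0,0],[2,0,0],5],[[0,0,0],[1.7,0,0],5],[[0,0,0],[1,0,0],5],[[0,0,0],[0,0,0],5]]'

```text
clock: 7.8
tcp_pos: [0.6052, -0.2406, 0.0329]
orientation: [0.529, -0.468, 0.53, 0.47]
wrist_force: [-0.3, 0.6, -0.2]
finger_gap: 0.0497
```

```bash
python3 - <<'E'
from h import *
import cv2
print(delta(goal([.6080,-.238,.033])))
im=read_camera('wrist');cv2.imwrite('pics/w2.png',im[:,:,::-1])
E
```

```text
{'turn': array([-0.6,  0.1, -0.2]), 'shift_now': array([-0.01, -0.25,  0.29]), 'shift_after': array([-0.01, -0.25,  0.29]), 'f': array([-0.3,  0.6, -0.2]), 'q': array([-0.5 ,  0.58, -0.05,  0.95, -0.  , -1.95]), 'tcp': array([ 0.6052, -0.2406,  0.0329]), 'clk': 7.8}
```

View pics/w2.png

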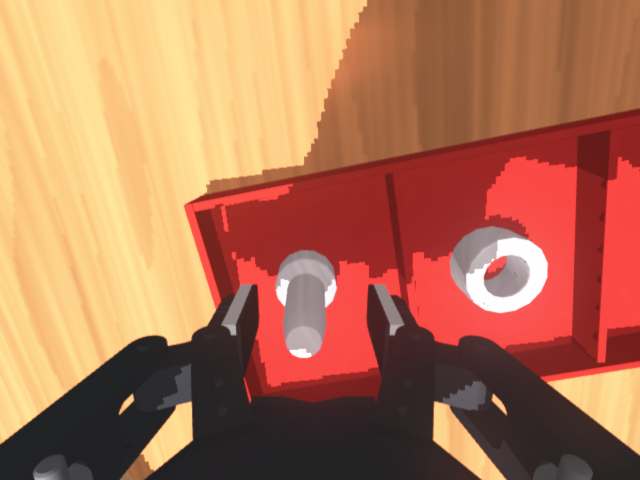

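```bash
python3 - <<'E'
from h import *
s=get_state();p=wray((303,341),.066,s);print(p);p[2]=.033
print(delta(goal(p)))
E
```

```text
[ 0.60898962 -0.23938393  0.066     ]
{'turn': array([-0.6,  0. , -0.1]), 'shift_now': array([ 0.11, -0.27,  0.18]), 'shift_after': array([ 0.11, -0.27,  0.18]), 'f': array([ 0.1, -0.4,  1.4]), 'q': array([-0.5 ,  0.58, -0.05,  0.95, -0.  , -1.95]), 'tcp': array([ 0.6061, -0.2409,  0.0341]), 'clk': 7.85}
```

step_arm --targets '[[[-0.5,0,0],[0.1,-0.3,0.2],5],[[0,0,0],[0,0,0],5],[[0,0,0],[0,0,0],1],[[0,0,0],[0,0,0],1],[[0,0,0],[0,0,0],1],[[0,0,0],[0,0,0],1],[[0,0,0],[0,0,0],1],[[0,0,0],[0,0,0],1],[[0,0,0],[0,0,0],1],[[0,0,0],[0,0,0],1]]' --force 50

```text
clock: 8.85
tcp_pos: [0.6104, -0.2389, 0.0338]
orientation: [0.527, -0.472, 0.527, 0.472]
wrist_force: [-1.3, 0.1, 5.7]
finger_gap: 0.0165
```

```bash
python3 - <<'E'
from h import *
print(delta(goal(C([0.0,-.058,.17]))), C([0.0,-.058,.17]))
E
```

```text
{'turn': array([ 0., -0.,  0.]), 'shift_now': array([-13.64,  12.6 ,  25.91]), 'shift_after': array([-13.62,  12.61,  25.91]), 'f': array([-1.3,  0.1,  5.7]), 'q': array([-0.5 ,  0.58, -0.04,  0.95, -0.  , -1.96]), 'tcp': array([ 0.6104, -0.2389,  0.0338]), 'clk': 8.85} [0.51353286 0.03255055 0.17      ]
```

step_arm --targets '[[[0,0,0],[-2,0,0],1],[[0,0,0],[-4,0,0],1],[[0,0,0],[-4,1,2],1],[[0,0,0],[-3,1.6,3.4],1],[[0,0,0],[-2.6,2,4],1],[[0,0,0],[0,2,4],1],[[0,0,0],[0,2,4],1],[[0,0,0],[0,2,4],1],[[0,0,0],[0,1.5,3],1],[[0,0,0],[0,0.5,1.5],1]]'

```text
clock: 9.85
tcp_pos: [0.5117, 0.0336, 0.1877]
orientation: [0.526, -0.472, 0.527, 0.473]
wrist_force: [-0.4, 1.0, -2.3]
finger_gap: 0.0165
```

```bash
python3 - <<'E'
from h import *
import cv2
print(delta(goal(C([0.0,-.058,.045]))))
for n in ['wrist','scene']:
    im=read_camera(n);cv2.imwrite(f'pics/{n}3.png',im[:,:,::-1])
print(get_state()['finger_gap'])
E
```

```text
{'turn': array([ 0.2,  0. , -0.1]), 'shift_now': array([14.27, -0.23, -0.09]), 'shift_after': array([14.27, -0.2 , -0.09]), 'f': array([-0.4,  1. , -2.3]), 'q': array([-0.09,  0.21, -0.2 ,  1.16,  0.  , -1.55]), 'tcp': array([0.5117, 0.0336, 0.1877]), 'clk': 9.85}
0.01656286110418375
```

View pics/wrist3.png

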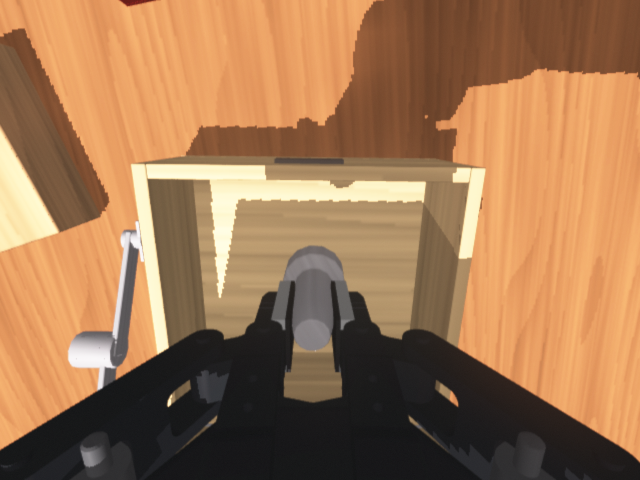

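View pics/scene3.png

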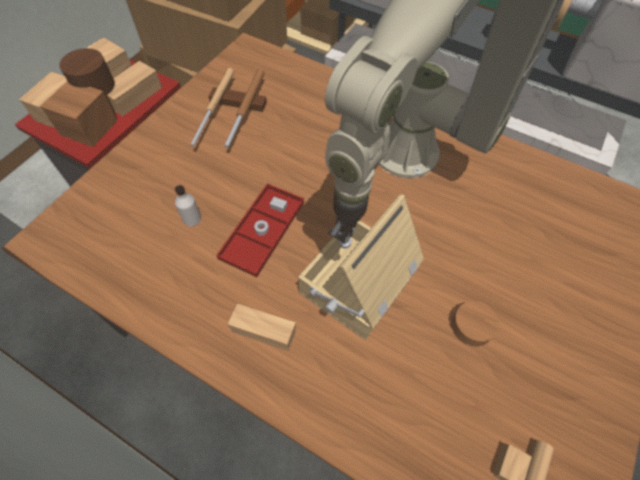

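```bash
python3 - <<'E'
from h import *
s=get_state()
for uv,z in [((140,166),.1),((483,170),.1)]: print(Ci(wray(uv,z,s)))
print(Ci(wray((97,350),.132,s)))
print(delta(goal(C([0.0,-.06,.043]))))
E
```

```text
[ 0.11503805 -0.11081642  0.1       ]
[-0.11709363 -0.10909146  0.1       ]
[0.14646679 0.01098163 0.132     ]
{'turn': array([ 0.2, -0. , -0.1]), 'shift_now': array([14.5 , -0.07, -0.23]), 'shift_after': array([14.5 , -0.05, -0.23]), 'f': array([ 0.7, -0.6, -1.2]), 'q': array([-0.09,  0.21, -0.19,  1.16,  0.  , -1.56]), 'tcp': array([0.5131, 0.0329, 0.188 ]), 'clk': 9.95}
```

step_arm --targets '[[[0,0,0],[1,0,-0.2],1],[[0,0,0],[2.5,0,0],1],[[0,0,0],[2.5,0,0],1],[[0,0,0],[2.5,0,0],1],[[0,0,0],[2.5,0,0],1],[[0,0,0],[1.5,0,0],1],[[0,0,0],[1,0,0],1],[[0,0,0],[0.6,0,0],1],[[0,0,0],[0.4,0,0],1],[[0,0,0],[0,0,0],1]]'

```text
clock: 10.95
tcp_pos: [0.5139, 0.0288, 0.0433]
orientation: [0.527, -0.472, 0.527, 0.472]
wrist_force: [-0.0, -0.2, -1.2]
finger_gap: 0.0167
```

```bash
python3 - <<'E'
from h import *
print(delta(goal(C([0.0,-.06,.041]))))
E
```

```text
{'turn': array([-0., -0.,  0.]), 'shift_now': array([0.23, 0.08, 0.17]), 'shift_after': array([0.23, 0.08, 0.17]), 'f': array([-0. , -0.2, -1.2]), 'q': array([-0.1 ,  0.34, -0.41,  0.82, -0.  , -1.56]), 'tcp': array([0.5139, 0.0288, 0.0433]), 'clk': 10.95}
```

Lower 2 mm, open, then retreat straight up.

step_arm --targets '[[[0,0,0],[0.1,0,0],1],[[0,0,0],[0.1,0,0],1],[[0,0,0],[0,0,0],1],[[0,0,0],[0,0,0],2.2],[[0,0,0],[0,0,0],3],[[0,0,0],[0,0,0],4],[[0,0,0],[0,0,0],4.5],[[0,0,0],[0,0,0],4.5],[[0,0,0],[0,0,0],4.5],[[0,0,0],[-1,0,0],4.5]]'

```text
clock: 11.95
tcp_pos: [0.5125, 0.0292, 0.0506]
orientation: [0.526, -0.471, 0.527, 0.472]
wrist_force: [-0.6, 0.4, 1.8]
finger_gap: 0.0449
```

step_arm --targets '[[[0,0,0],[-1,0,0],4.5],[[0,0,0],[-2,0,0],4.5],[[0,0,0],[-2.5,0,0],4.5],[[0,0,0],[-3,0,0],4.5],[[0,0,0],[-3,0,0],4.5],[[0,0,0],[-3,0,0],4.5],[[0,0,0],[-1,0,0],4.5],[[0,0,0],[0,0,-3],0],[[0,0,0],[0,0,-3],0],[[0,0,0],[0,0,-2],0]]'

```text
clock: 12.95
tcp_pos: [0.5046, -0.0516, 0.2066]
orientation: [0.527, -0.472, 0.527, 0.472]
wrist_force: [-0.6, 0.6, 0.1]
finger_gap: 0.0017
```

```bash
python3 - <<'E'
from h import *
import cv2
s=get_state();print(Ci(s['tcp_pos']),s['finger_gap'],s['wrist_force'])
im=read_camera('wrist');cv2.imwrite('pics/w4.png',im[:,:,::-1])
E
```

```text
[ 0.00031502 -0.14266965  0.20655004] 0.0016772757634266162 [-0.62292065  0.61125587  0.06807259]
```

View pics/w4.png

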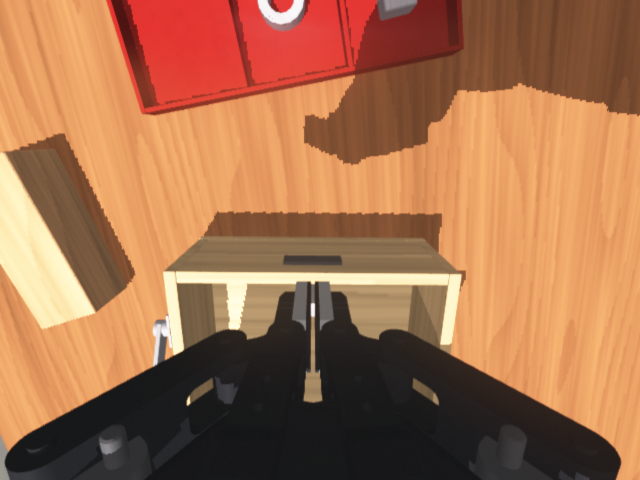

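step_arm --targets '[[[0,-3.7,0],[0,-1,0],0],[[0,-3.7,0],[0,-1.5,0],0],[[0,-3.7,0],[0,-1.6,0],0],[[0,-3.7,0],[0,-1.6,0],0],[[0,-3.7,0],[0,-1.6,0],0],[[0,-3.7,0],[0,-1.6,0],0],[[0,-3.7,0],[0,-1.6,0],0],[[0,-3.7,0],[0,-1.6,0],0],[[0,-3.7,0],[0,-1.5,0],0],[[0,-3.7,0],[0,-1.2,0],0]]'

```text
clock: 14.0
tcp_pos: [0.6528, -0.0666, 0.2062]
orientation: [0.667, -0.297, 0.332, 0.597]
wrist_force: [-0.2, 0.3, 0.4]
finger_gap: 0.0003
```

```bash
python3 - <<'E'
from h import *
import cv2
s=get_state();print(Ci(s['tcp_pos']),s['finger_gap'],s['wrist_force'])
print(delta(goal(C([.148,-.030,.1895]),37)))
for n in ['wrist','top','scene']:
  im=read_camera(n);cv2.imwrite(f'pics/{n}5.png',im[:,:,::-1])
E
```

```text
[ 0.14925905 -0.14124138  0.20620151] 0.0002981961526704493 [-0.20590959  0.27428151  0.36681686]
{'turn': array([0. , 0.1, 0. ]), 'shift_now': array([8.05, 0.13, 7.86]), 'shift_after': array([8.03, 0.13, 7.88]), 'f': array([-0.2,  0.3,  0.4]), 'q': array([-0.49,  0.63,  0.32,  1.54,  0.6 , -2.04]), 'tcp': array([ 0.6528, -0.0666,  0.2062]), 'clk': 14.0}
```

View pics/wrist5.png

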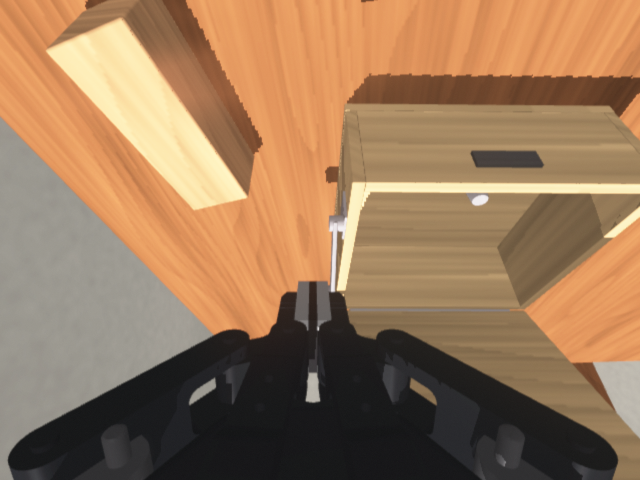

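View pics/top5.png

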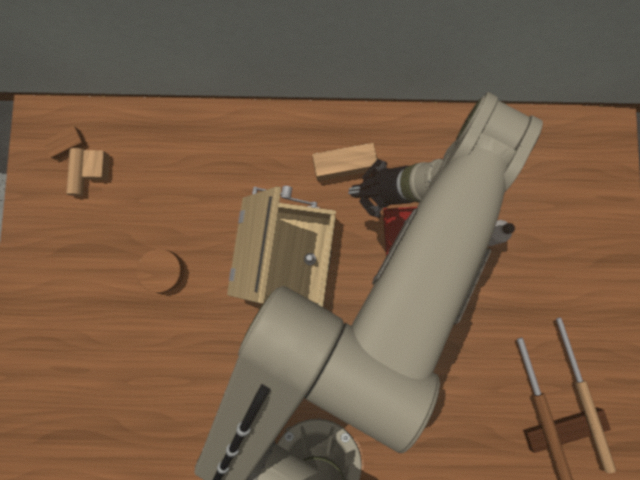

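step_arm --targets '[[[0,0,0],[0,0.1,1.2],0],[[0,0,0],[0.4,0,1.5],0],[[0,0,0],[0.8,0,1.5],0],[[0,0,0],[0.8,0,1.5],0],[[0,0,0],[1,0,1.2],0],[[0,0,0],[1,0,1],0],[[0,0,0],[1.2,0,0],0],[[0,0,0],[1.2,0,0],0],[[0,0,0],[1,0,0],0],[[0,0,0],[0.6,0,0],0]]'

```text
clock: 15.15
tcp_pos: [0.6627, 0.0453, 0.189]
orientation: [0.666, -0.297, 0.333, 0.598]
wrist_force: [-0.0, -0.1, -0.5]
finger_gap: 0.0002
```

```bash
python3 - <<'E'
from h import *
import cv2
s=get_state();print(Ci(s['tcp_pos']),s['finger_gap'],s['wrist_force'])
print(delta(goal(C([.148,.0058,.1416]),37)))
for n in ['wrist','scene','top']:
  im=read_camera(n);cv2.imwrite(f'pics/{n}6.png',im[:,:,::-1])
  print(n,[(r['extent'],r['p']) for r in find_in(n,'stay_knee')][:2])
a=cv2.imread('pics/scene6.png')[200:360,260:460];b=cv2.imread('pics/top6.png')[150:310,210:410]
cv2.imwrite('pics/m6.png',cv2.resize(np.hstack([a,b]),None,fx=2,fy=2,interpolation=cv2.INTER_CUBIC))
E
```

```text
[ 0.14687454 -0.02899511  0.18897147] 0.00022999787685825364 [-0.00716543 -0.13581239 -0.49937132]
{'turn': array([-0. ,  0. , -0.1]), 'shift_now': array([ 5.88, -0.12, -0.07]), 'shift_after': array([ 5.88, -0.11, -0.07]), 'f': array([-0. , -0.1, -0.5]), 'q': array([-0.33,  0.56,  0.17,  1.34,  0.63, -1.84]), 'tcp': array([0.6627, 0.0453, 0.189 ]), 'clk': 15.15}
wrist [([295.2, 117.9, 55.3, 166.1], 0.74)]
scene [([331.6, 257.1, 12.8, 19.4], 0.68), ([312.2, 291.1, 47.6, 25.6], 0.65)]
top [([280.0, 182.9, 28.1, 18.5], 0.58)]
```

View pics/wrist6.png

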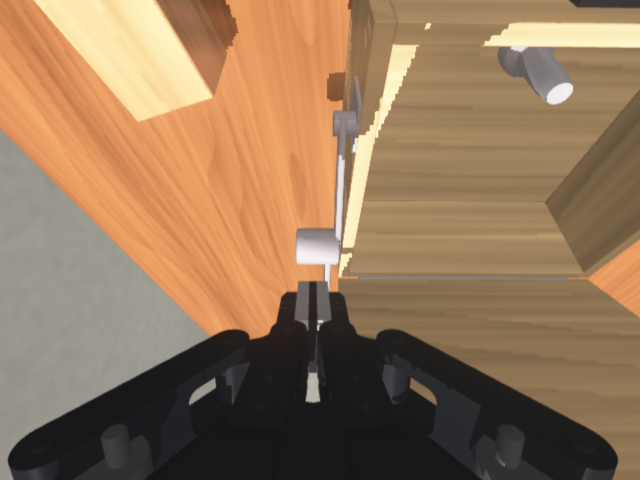

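View pics/m6.png

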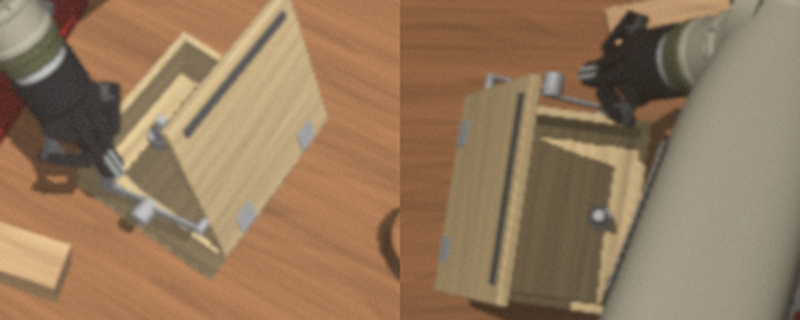

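```bash
python3 - <<'E'
from h import *
s=get_state()
k=wray((318,246),.132,s);print('knee',Ci(k)); print('pivot',Ci(wray((345,124),.094,s)))
print('rim corner', Ci(wray((390,45),.1,s)))
E
```

```text
knee [0.14307827 0.01149406 0.132     ]
pivot [ 0.1281189  -0.05715649  0.094     ]
rim corner [ 0.1115911  -0.10312846  0.1       ]
```

step_arm --targets '[[[0,0,0],[0.6,0,-0.1],0],[[0,0,0],[1,0,0],0],[[0,0,0],[1,0,0],0],[[0,0,0],[1,0,0],0],[[0,0,0],[0.8,0,0],0],[[0,0,0],[0.6,0,0],0],[[0,0,0],[0.3,0,0],0],[[0,0,0],[0.2,0,0],0],[[0,0,0],[0.2,0,0],0],[[0,0,0],[0,0,0],0]]'

```text
clock: 16.45
tcp_pos: [0.667, 0.0773, 0.144]
orientation: [0.667, -0.298, 0.332, 0.597]
wrist_force: [0.1, 0.0, 0.5]
finger_gap: -0.0001
```

```bash
cat >> h.py <<'E'
def st():
    s=get_state();r=rq(s['orientation']);print('chest',Ci(s['tcp_pos']).round(4),'Ftool',r.inv().apply(s['wrist_force']).round(1),'t',s['clock'],'xaxis',R.from_euler('z',-cyaw).apply(r.apply([1,0,0])).round(3),'q',s['joint_pos'].round(2))
E
python3 - <<'E'
from h import *
import cv2
st()
im=read_camera('wrist');cv2.imwrite('pics/w7.png',im[:,:,::-1])
E
```

```text
chest [0.1476 0.0034 0.144 ] Ftool [-0.4 -0.1  0.3] t 16.45 xaxis [ 0.     0.602 -0.799] q [-0.28  0.57  0.08  1.2   0.63 -1.78]
```

View pics/w7.png

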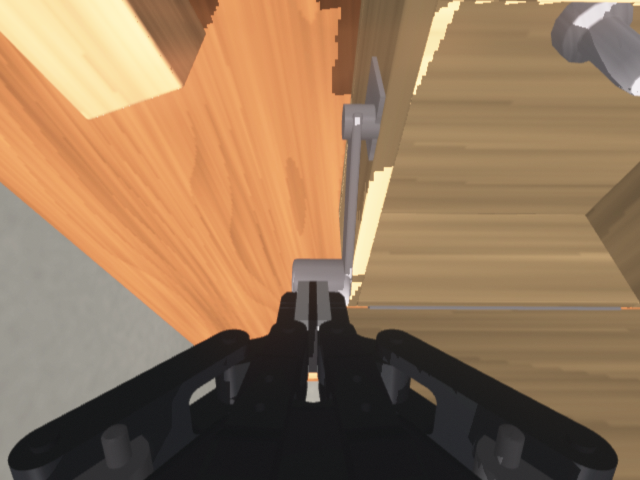

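```bash
python3 - <<'E'
from h import *
m=camera_model('wrist');T=np.linalg.inv(m['T_tool_cam']);s=get_state();r=rq(s['orientation'])
def pt(p):
    c=T[:3,:3]@p+T[:3,3];return (m['fx']*c[0]/c[2]+m['cx'],m['fy']*c[1]/c[2]+m['cy'],c[2])
print('tcp',pt(np.zeros(3)),pt(np.array([0,0,-.011])))
k=r.inv().apply(C([.142,.013,.132])-s['tcp_pos']);print('knee tool',k,pt(k),pt(k+[0,0,-.012]),pt(k+[-.012,0,0]))
st()
E
```

```text
tcp (np.float64(310.24810425736484), np.float64(297.42654825270415), np.float64(0.1580115472643173)) (np.float64(310.21796186471175), np.float64(275.8319945281224), np.float64(0.15483493081551952))
knee tool [0.01549338 0.00561035 0.00050376] (np.float64(321.30082711140926), np.float64(284.43833928357503), np.float64(0.17299541345985964)) (np.float64(321.49672591278886), np.float64(262.6571612671125), np.float64(0.1695300136975348)) (np.float64(321.9520455259508), np.float64(295.02572991610316), np.float64(0.16150668486169886))
chest [0.1476 0.0033 0.1441] Ftool [-0.3 -1.   0.3] t 16.5 xaxis [ 0.     0.602 -0.799] q [-0.28  0.57  0.08  1.2   0.63 -1.78]
```

step_arm --targets '[[[0,0,0],[0.2,0,-0.2],0],[[0,0,0],[0.2,0,-0.1],0],[[0,0,0],[0.2,0,0],0],[[0,0,0],[0.2,0,0],0],[[0,0,0],[0.2,0,0],0],[[0,0,0],[0.2,0,-0.1],0],[[0,0,0],[0.2,0,0],0],[[0,0,0],[0.2,0,-0.1],0],[[0,0,0],[0.1,0,0],0],[[0,0,0],[0,0,0],0]]'

```text
clock: 17.5
tcp_pos: [0.6683, 0.0837, 0.1298]
orientation: [0.668, -0.298, 0.331, 0.597]
wrist_force: [-2.7, -1.6, 9.3]
finger_gap: 0.0
```

```bash
python3 - <<'E'
from h import *
import cv2
st()
im=read_camera('wrist');cv2.imwrite('pics/w8.png',im[:,:,::-1])
E
```

```text
chest [0.1482 0.0098 0.1298] Ftool [-8.5  2.4  4.1] t 17.5 xaxis [ 0.003  0.603 -0.797] q [-0.27  0.58  0.05  1.16  0.64 -1.77]
```

View pics/w8.png

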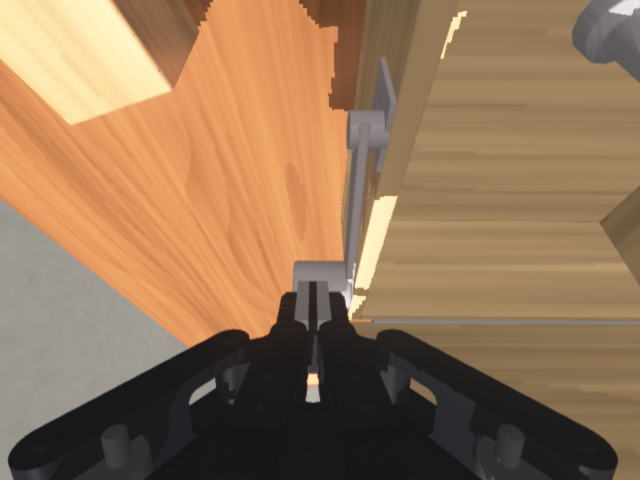

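step_arm --targets '[[[0,0,0],[0.2,0,-0.1],0],[[0,0,0],[0.2,0,0],0],[[0,0,0],[0.2,0,-0.1],0],[[0,0,0],[0.2,0,-0.1],0],[[0,0,0],[0.2,0,-0.1],0],[[0,0,0],[0.2,0,-0.1],0],[[0,0,0],[0.2,0,-0.1],0],[[0,0,0],[0.2,0,-0.1],0],[[0,0,0],[0.1,0,0],0],[[0,0,0],[0,0,0],0]]'

```text
clock: 18.55
tcp_pos: [0.6695, 0.088, 0.1125]
orientation: [0.668, -0.298, 0.331, 0.596]
wrist_force: [-1.4, -1.7, 11.2]
finger_gap: 0.0005
```

```bash
python3 - <<'E'
from h import *
import cv2
st()
for n in ['wrist','scene']:
  im=read_camera(n);cv2.imwrite(f'pics/{n}9.png',im[:,:,::-1])
a=cv2.imread('pics/scene9.png')[170:350,250:450];b=cv2.imread('pics/scene0.png')[170:350,250:450]
cv2.imwrite('pics/m9.png',cv2.resize(np.hstack([a,b]),None,fx=2,fy=2,interpolation=cv2.INTER_CUBIC))
E
```

```text
chest [0.149  0.0143 0.1125] Ftool [-10.1   1.1   5.3] t 18.55 xaxis [ 0.004  0.603 -0.797] q [-0.26  0.59  0.03  1.12  0.64 -1.76]
```

View pics/m9.png

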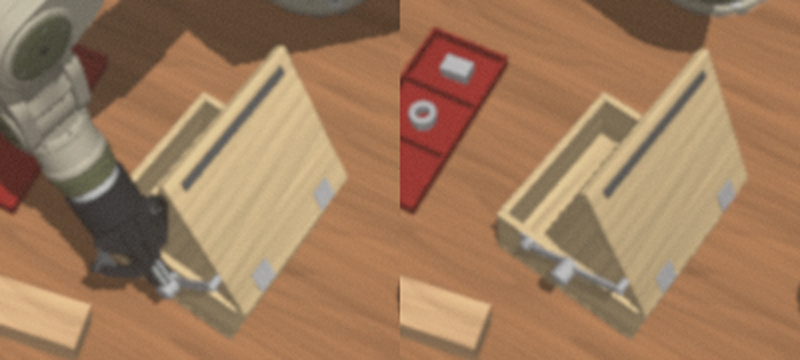

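View pics/wrist9.png

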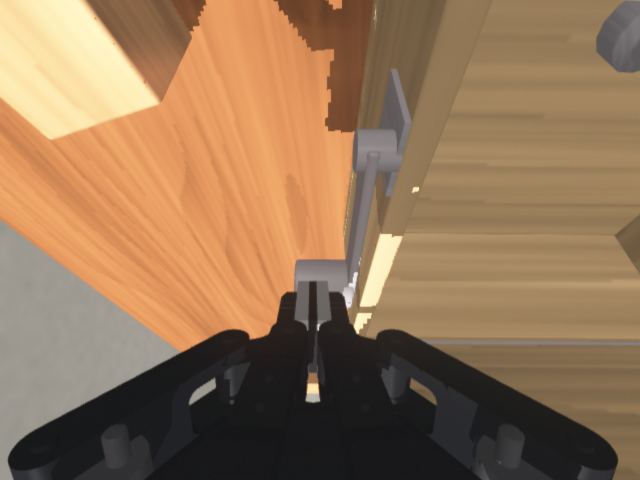

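step_arm --targets '[[[0,0,0],[-0.5,0,0],0],[[0,0,0],[-1,0,0],0],[[0,0,0],[-2,0,0],0],[[0,0,0],[-3,0,0],0],[[0,0,0],[-3.5,0,0],0],[[0,0,0],[-3.5,0,0],0],[[0,0,0],[-3.5,0,0],0],[[0,0,0],[-3,0,0],0],[[0,0,0],[-2,0,0],0],[[0,0,0],[-1,0,0],0]]'

```text
clock: 19.65
tcp_pos: [0.6531, -0.0513, 0.2949]
orientation: [0.667, -0.298, 0.332, 0.596]
wrist_force: [0.7, 0.5, -0.3]
finger_gap: 0.0002
```

```bash
python3 - <<'E'
from h import *
import cv2
st()
for n in ['wrist','scene','top']:
  im=read_camera(n);cv2.imwrite(f'pics/{n}10.png',im[:,:,::-1])
a=cv2.imread('pics/scene10.png')[170:350,250:450];b=cv2.imread('pics/top10.png')[150:330,190:390]
cv2.imwrite('pics/m10.png',cv2.resize(np.hstack([a,b]),None,fx=2,fy=2,interpolation=cv2.INTER_CUBIC))
E
```

```text
chest [ 0.148  -0.126   0.2949] Ftool [ 0.6 -0.7  0.3] t 19.65 xaxis [ 0.003  0.601 -0.799] q [-0.47  0.6   0.48  1.71  0.6  -2.01]
```

View pics/m10.png

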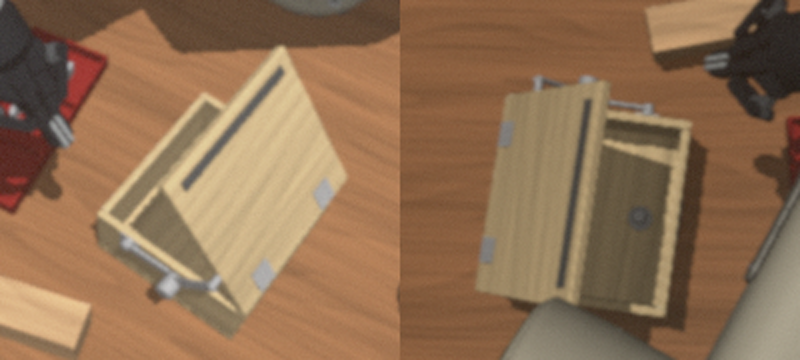

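View pics/wrist10.png

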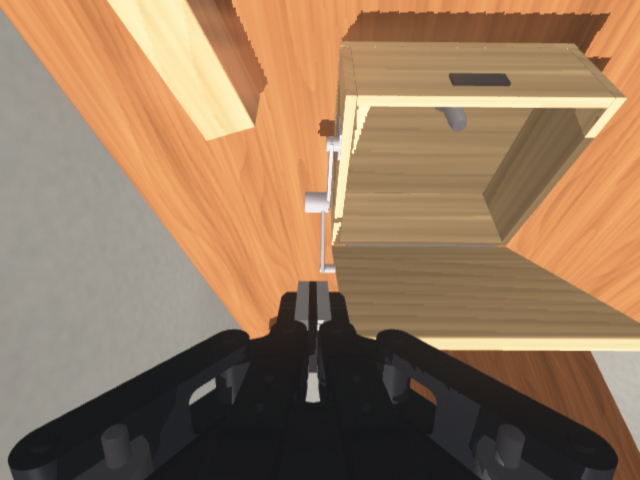

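```bash
python3 - <<'E'
from h import *
def lid(x,d,h,th):
    return C([x,.11-d*np.cos(th)+h*np.sin(th),.1+d*np.sin(th)+h*np.cos(th)])
ob=[('top',(293.5,191),.12,0),('top',(278.5,302),-.12,0),('scene',(332,263),.12,0),('scene',(392,194),-.12,.012)]
f=lambda t:np.concatenate([proj(n,lid(x,.22,h,t[0]))[0]-uv for n,uv,x,h in ob])
s=least_squares(f,[.9]);print(np.degrees(s.x),f(s.x).round(1))
E
```

```text
[53.8816296] [ 0.2 -0.4 -1.1  3.  -2.1  0.1  1.2 -1.5]
```

```bash
cat >> h.py <<'E'
def rows(way,tilts):
    # way: list of chest-frame points per row (n+1); tilts n+1 ; shift in frame before the turn
    for i in range(len(tilts)-1):
        M=goal([0,0,0],tilts[i])[1]; d=C(way[i+1])-C(way[i])
        print([[0,round(float(tilts[i]-tilts[i+1]),1),0],[round(float(v),2) for v in 100*M.inv().apply(d)],0])
E
python3 - <<'E'
from h import *
A,B,D=np.array([.148,-.126,.295]),np.array([.02,-.06,.40]),np.array([0,.05,.36])
w=[A+(B-A)*k/10 for k in range(11)]+[B+(D-B)*k/10 for k in range(1,11)]
rows(w,np.linspace(37,-45,21))
E
```

```text
[[0, 4.1, 0], [-0.44, 1.28, 1.16], 0]
[[0, 4.1, 0], [-0.52, 1.28, 1.12], 0]
[[0, 4.1, 0], [-0.6, 1.28, 1.08], 0]
[[0, 4.1, 0], [-0.68, 1.28, 1.04], 0]
[[0, 4.1, 0], [-0.75, 1.28, 0.99], 0]
[[0, 4.1, 0], [-0.82, 1.28, 0.93], 0]
[[0, 4.1, 0], [-0.88, 1.28, 0.87], 0]
[[0, 4.1, 0], [-0.94, 1.28, 0.8], 0]
[[0, 4.1, 0], [-1.0, 1.28, 0.74], 0]
[[0, 4.1, 0], [-1.05, 1.28, 0.66], 0]
[[0, 4.1, 0], [0.32, 0.2, 1.13], 0]
[[0, 4.1, 0], [0.24, 0.2, 1.15], 0]
[[0, 4.1, 0], [0.16, 0.2, 1.16], 0]
[[0, 4.1, 0], [0.08, 0.2, 1.17], 0]
[[0, 4.1, 0], [-0.01, 0.2, 1.17], 0]
[[0, 4.1, 0], [-0.09, 0.2, 1.17], 0]
[[0, 4.1, 0], [-0.18, 0.2, 1.16], 0]
[[0, 4.1, 0], [-0.26, 0.2, 1.14], 0]
[[0, 4.1, 0], [-0.34, 0.2, 1.12], 0]
[[0, 4.1, 0], [-0.42, 0.2, 1.09], 0]
```

step_arm --targets '[[[0,4,0],[-0.4,1.3,1.2],0],[[0,4,0],[-0.5,1.3,1.1],0],[[0,4,0],[-0.6,1.3,1.1],0],[[0,4,0],[-0.7,1.3,1],0],[[0,4,0],[-0.8,1.3,1],0],[[0,4,0],[-0.8,1.3,0.9],0],[[0,4,0],[-0.9,1.3,0.9],0],[[0,4,0],[-0.9,1.3,0.8],0],[[0,4,0],[-1,1.3,0.7],0],[[0,4,0],[-1,1.3,0.7],0]]'

```text
clock: 20.8
tcp_pos: [0.5298, 0.031, 0.3974]
orientation: [0.511, -0.485, 0.541, 0.459]
wrist_force: [0.7, 1.2, 0.1]
finger_gap: 0.0001
```

```bash
python3 - <<'E'
from h import *
st()
E
```

```text
chest [ 0.0164 -0.0578  0.3974] Ftool [-0.2 -0.6  1.2] t 20.8 xaxis [-0.001 -0.055 -0.998] q [-0.06  0.25  0.36  1.69 -0.06 -1.52]
```

step_arm --targets '[[[0,4.2,0],[0.3,0.2,1.1],0],[[0,4.2,0],[0.2,0.2,1.1],0],[[0,4.2,0],[0.2,0.2,1.2],0],[[0,4.2,0],[0.1,0.2,1.2],0],[[0,4.2,0],[0,0.2,1.2],0],[[0,4.2,0],[-0.1,0.2,1.2],0],[[0,4.2,0],[-0.2,0.2,1.1],0],[[0,4.2,0],[-0.3,0.2,1.1],0],[[0,4.2,0],[-0.3,0.2,1.1],0],[[0,4.2,0],[-0.4,0.2,1.1],0]]'

```text
clock: 21.8
tcp_pos: [0.5224, 0.1426, 0.3582]
orientation: [0.283, -0.617, 0.688, 0.255]
wrist_force: [1.2, -0.2, -0.2]
finger_gap: -0.0
```

```bash
python3 - <<'E'
from h import *
import cv2
st()
th=np.radians(53);n=np.array([0,np.sin(th),np.cos(th)])
P=np.array([0,.11-.19*np.cos(th),.1+.19*np.sin(th)])+.012*n
print(P,'to standoff 15mm',delta(goal(C(P+.015*n),-45)))
for nn in ['scene','wrist']:
  im=read_camera(nn);cv2.imwrite(f'pics/{nn}11.png',im[:,:,::-1])
E
```

```text
chest [-0.0032  0.0524  0.3582] Ftool [ 0.2 -1.2  0.1] t 21.8 xaxis [ 0.001 -0.71  -0.705] q [ 0.45  0.62  0.57  2.02 -0.64 -0.84]
[0.         0.00523877 0.25896253] to standoff 15mm {'turn': array([ 0.1, -0.2,  0. ]), 'shift_now': array([ 8.85, -0.32,  3.92]), 'shift_after': array([ 8.87, -0.32,  3.89]), 'f': array([ 1.2, -0.2, -0.2]), 'q': array([ 0.45,  0.62,  0.57,  2.02, -0.64, -0.84]), 'tcp': array([0.5224, 0.1426, 0.3582]), 'clk': 21.8}
```

View pics/scene11.png

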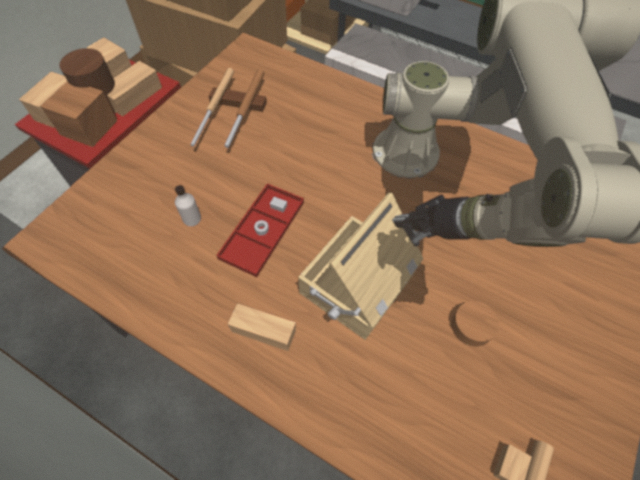

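View pics/wrist11.png

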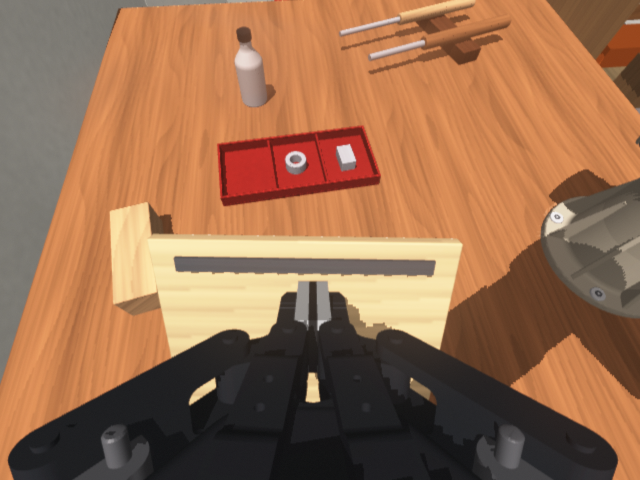

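step_arm --targets '[[[0,0,0],[0.5,0,0.5],0],[[0,0,0],[1,-0.1,0.6],0],[[0,0,0],[1.2,-0.1,0.6],0],[[0,0,0],[1.2,-0.1,0.6],0],[[0,0,0],[1.2,0,0.6],0],[[0,0,0],[1.2,0,0.5],0],[[0,0,0],[1.2,0,0.5],0],[[0,0,0],[0.8,0,0],0],[[0,0,0],[0.6,0,0],0],[[0,0,0],[0.3,0,0],0]]'

```text
clock: 22.9
tcp_pos: [0.5218, 0.1029, 0.2672]
orientation: [0.286, -0.616, 0.688, 0.255]
wrist_force: [0.3, 0.2, -0.7]
finger_gap: -0.0002
```

```bash
python3 - <<'E'
from h import *
import cv2
st()
for nn in ['wrist']:
  im=read_camera(nn);cv2.imwrite(f'pics/{nn}12.png',im[:,:,::-1])
th=np.radians(np.linspace(53,1,31))
w=[np.array([0,.11-.19*np.cos(t),.1+.19*np.sin(t)])+.012*np.array([0,np.sin(t),np.cos(t)]) for t in th]
rows(w,-45+np.linspace(0,45,31))
E
```

```text
chest [0.0005 0.0128 0.2672] Ftool [ 0.3 -0.3  0.7] t 22.9 xaxis [ 0.    -0.707 -0.708] q [ 0.39  0.56  0.27  1.73 -0.67 -0.91]
[[0, -1.5, 0], [0.57, -0.0, -0.11], 0]
[[0, -1.5, 0], [0.57, 0.0, -0.11], 0]
[[0, -1.5, 0], [0.57, -0.0, -0.1], 0]
[[0, -1.5, 0], [0.57, 0.0, -0.1], 0]
[[0, -1.5, 0], [0.57, -0.0, -0.1], 0]
[[0, -1.5, 0], [0.57, -0.0, -0.1], 0]
[[0, -1.5, 0], [0.57, 0.0, -0.09], 0]
[[0, -1.5, 0], [0.57, 0.0, -0.09], 0]
[[0, -1.5, 0], [0.57, -0.0, -0.09], 0]
[[0, -1.5, 0], [0.57, 0.0, -0.09], 0]
[[0, -1.5, 0], [0.57, -0.0, -0.08], 0]
[[0, -1.5, 0], [0.57, 0.0, -0.08], 0]
[[0, -1.5, 0], [0.57, -0.0, -0.08], 0]
[[0, -1.5, 0], [0.57, -0.0, -0.08], 0]
[[0, -1.5, 0], [0.57, -0.0, -0.07], 0]
[[0, -1.5, 0], [0.57, 0.0, -0.07], 0]
[[0, -1.5, 0], [0.57, -0.0, -0.07], 0]
[[0, -1.5, 0], [0.57, 0.0, -0.07], 0]
[[0, -1.5, 0], [0.57, 0.0, -0.07], 0]
[[0, -1.5, 0], [0.57, -0.0, -0.06], 0]
[[0, -1.5, 0], [0.57, 0.0, -0.06], 0]
[[0, -1.5, 0], [0.57, 0.0, -0.06], 0]
[[0, -1.5, 0], [0.57, -0.0, -0.06], 0]
[[0, -1.5, 0], [0.57, 0.0, -0.05], 0]
[[0, -1.5, 0], [0.57, -0.0, -0.05], 0]
[[0, -1.5, 0], [0.57, 0.0, -0.05], 0]
[[0, -1.5, 0], [0.57, 0.0, -0.05], 0]
[[0, -1.5, 0], [0.57, -0.0, -0.04], 0]
[[0, -1.5, 0], [0.57, 0.0, -0.04], 0]
[[0, -1.5, 0], [0.57, -0.0, -0.04], 0]
```

View pics/wrist12.png

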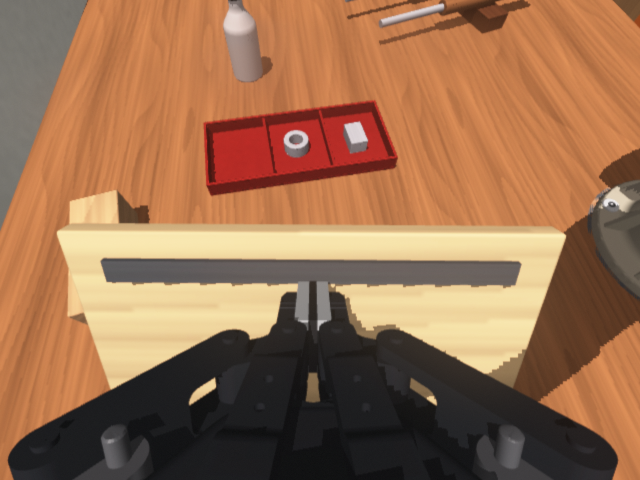

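step_arm --targets '[[[0,0,0],[0.3,0,0],0],[[0,0,0],[0.3,0,0],0],[[0,0,0],[0.3,0,0],0],[[0,0,0],[0.3,0,0],0],[[0,-0.8,0],[0.3,0,-0.1],0],[[0,-0.8,0],[0.3,0,0],0],[[0,-0.8,0],[0.3,0,-0.1],0],[[0,-0.8,0],[0.3,0,0],0],[[0,-0.8,0],[0.3,0,-0.1],0],[[0,-0.8,0],[0.3,0,0],0]]'

```text
clock: 23.95
tcp_pos: [0.5193, 0.0805, 0.2473]
orientation: [0.314, -0.605, 0.675, 0.281]
wrist_force: [-1.1, 2.2, 4.2]
finger_gap: 0.0002
```

```bash
python3 - <<'E'
from h import *
import cv2
st()
for nn in ['wrist']:
  im=read_camera(nn);cv2.imwrite(f'pics/{nn}13.png',im[:,:,::-1])
E
```

```text
chest [ 0.0005 -0.0097  0.2473] Ftool [-4.6  1.4 -1.1] t 23.95 xaxis [ 0.    -0.645 -0.764] q [ 0.34  0.49  0.15  1.58 -0.62 -1.01]
```

View pics/wrist13.png

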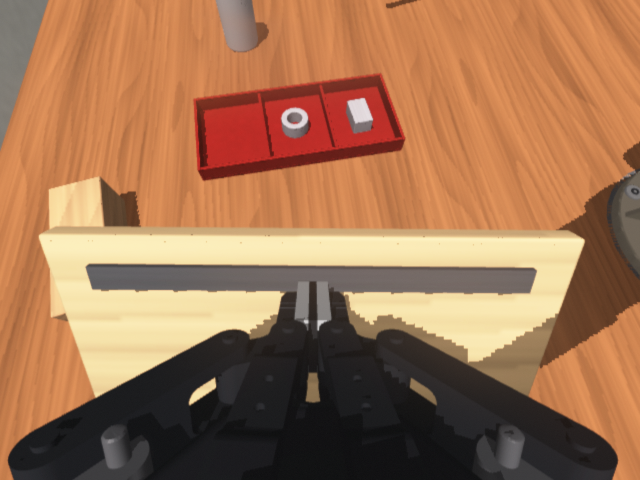

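step_arm --targets '[[[0,-1.3,0],[0.4,0,0],0],[[0,-1.3,0],[0.5,0,-0.1],0],[[0,-1.3,0],[0.5,0,-0.1],0],[[0,-1.3,0],[0.5,0,-0.1],0],[[0,-1.3,0],[0.5,0,-0.1],0],[[0,-1.3,0],[0.5,0,-0.1],0],[[0,-1.3,0],[0.5,0,-0.1],0],[[0,-1.3,0],[0.5,0,-0.1],0],[[0,-1.3,0],[0.5,0,-0.1],0],[[0,-1.3,0],[0.4,0,0],0]]'

```text
clock: 25.0
tcp_pos: [0.5155, 0.047, 0.2118]
orientation: [0.388, -0.569, 0.636, 0.348]
wrist_force: [-0.8, 1.5, 2.4]
finger_gap: -0.0002
```

```bash
cat >> h.py <<'E'
def ang():
    p=Ci(get_state()['tcp_pos']);y,z=.11-p[1],p[2]-.1;r=np.hypot(y,z);print('theta',np.degrees(np.arctan2(z,y)-np.arcsin(.012/r)).round(2),'r',r.round(4))
E
python3 - <<'E'
from h import *
st();ang()
E
```

```text
chest [ 0.0004 -0.0434  0.2118] Ftool [-2.8  1.   0.1] t 25.0 xaxis [-0.    -0.456 -0.89 ] q [ 0.19  0.35 -0.04  1.33 -0.45 -1.24]
theta 32.45 r 0.1898
```

step_arm --targets '[[[0,-1.3,0],[0.5,0,-0.1],0],[[0,-1.3,0],[0.5,0,-0.1],0],[[0,-1.3,0],[0.5,0,0],0],[[0,-1.3,0],[0.5,0,-0.1],0],[[0,-1.3,0],[0.5,0,-0.1],0],[[0,-1.3,0],[0.5,0,0],0],[[0,-1.3,0],[0.5,0,-0.1],0],[[0,-1.3,0],[0.5,0,0],0],[[0,-1.3,0],[0.5,0,-0.1],0],[[0,-1.3,0],[0.5,0,0],0]]'

```text
clock: 26.0
tcp_pos: [0.5131, 0.0235, 0.1676]
orientation: [0.458, -0.526, 0.587, 0.41]
wrist_force: [-0.5, -1.2, 2.7]
finger_gap: 0.0001
```

```bash
python3 - <<'E'
from h import *
st();ang()
E
```

```text
chest [ 0.0006 -0.0671  0.1676] Ftool [-2.4  0.3 -1.9] t 26.0 xaxis [ 0.    -0.244 -0.97 ] q [ 0.03  0.27 -0.2   1.14 -0.24 -1.43]
theta 17.27 r 0.1895
```

step_arm --targets '[[[0,-1.2,0],[0.5,0,-0.1],0],[[0,-1.2,0],[0.5,0,0],0],[[0,-1.2,0],[0.5,0,0],0],[[0,-1.2,0],[0.5,0,-0.1],0],[[0,-1.2,0],[0.5,0,0],0],[[0,-1.2,0],[0.5,0,0],0],[[0,-1.2,0],[0.5,0,-0.1],0],[[0,-1.2,0],[0.4,0,0],0],[[0,-1.2,0],[0.4,0,0],0],[[0,-1.2,0],[0.3,0,0],0]]'

```text
clock: 27.0
tcp_pos: [0.5119, 0.0136, 0.1228]
orientation: [0.517, -0.48, 0.536, 0.463]
wrist_force: [0.5, -0.9, 0.6]
finger_gap: -0.0001
```

```bash
python3 - <<'E'
from h import *
st();ang()
E
```

```text
chest [ 0.0005 -0.077   0.1228] Ftool [-0.6 -0.6 -0.8] t 27.0 xaxis [-0.    -0.037 -0.999] q [-0.11  0.26 -0.31  1.01 -0.04 -1.57]
theta 3.28 r 0.1884
```

step_arm --targets '[[[0,-1,0],[0.2,0,0],0],[[0,-1,0],[0.2,0,0],0],[[0,0,0],[0.2,0,0],0],[[0,0,0],[0.1,0,0],0],[[0,0,0],[0.1,0,0],0],[[0,0,0],[0.1,0,0],0],[[0,0,0],[0.1,0,0],0],[[0,0,0],[0,0,0],0],[[0,0,0],[0,0,0],0],[[0,0,0],[0,0,0],0]]'

```text
clock: 28.0
tcp_pos: [0.5119, 0.0137, 0.1131]
orientation: [0.526, -0.473, 0.528, 0.471]
wrist_force: [-0.6, -0.0, -0.7]
finger_gap: -0.0003
```

```bash
python3 - <<'E'
from h import *
import cv2
st();ang()
im=read_camera('wrist');cv2.imwrite('pics/w14.png',im[:,:,::-1])
E
```

```text
chest [ 0.0004 -0.0769  0.1131] Ftool [ 0.7  0.6 -0.1] t 28.0 xaxis [-0.    -0.003 -1.   ] q [-0.13  0.26 -0.32  0.98 -0.   -1.59]
theta 0.33 r 0.1874
```

View pics/w14.png

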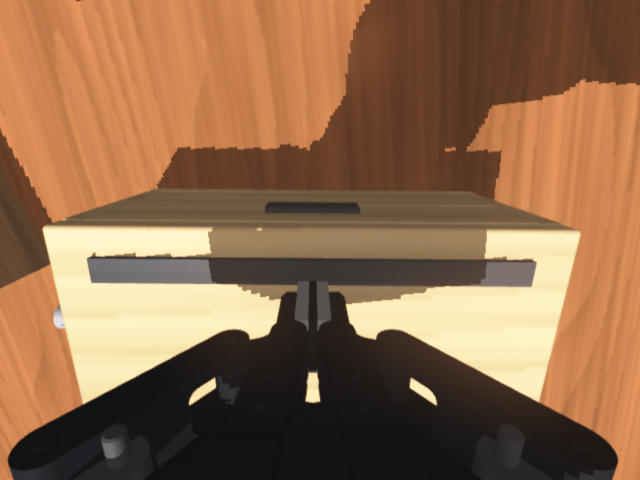

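step_arm --targets '[[[0,0,0],[0.1,0,0],0],[[0,0,0],[0,0,0],0],[[0,0,0],[0.1,0,0],0],[[0,0,0],[0,0,0],0],[[0,0,0],[0,0,0],0],[[0,0,0],[0,0,0],0],[[0,0,0],[0,0,0],0],[[0,0,0],[0,0,0],0],[[0,0,0],[0,0,0],0],[[0,0,0],[0,0,0],0]]'

```text
clock: 29.05
tcp_pos: [0.512, 0.0136, 0.112]
orientation: [0.526, -0.473, 0.527, 0.471]
wrist_force: [-2.5, 0.8, 6.7]
finger_gap: 0.0002
```

```bash
python3 - <<'E'
from h import *
st();ang()
E
```

```text
chest [ 0.0006 -0.077   0.112 ] Ftool [-6.7  2.6  0.5] t 29.05 xaxis [ 0.001 -0.004 -1.   ] q [-0.13  0.26 -0.33  0.98 -0.   -1.59]
theta 0.01 r 0.1874
```

step_arm --targets '[[[0,0,0],[0.1,0,0],0],[[0,0,0],[0,0,0],0],[[0,0,0],[0.1,0,0],0],[[0,0,0],[0,0,0],0],[[0,0,0],[0,0,0],0],[[0,0,0],[0,0,0],0],[[0,0,0],[0,0,0],0],[[0,0,0],[0,0,0],0],[[0,0,0],[0,0,0],0],[[0,0,0],[0,0,0],0]]'

```text
clock: 30.05
tcp_pos: [0.5121, 0.0135, 0.1119]
orientation: [0.526, -0.473, 0.527, 0.47]
wrist_force: [-7.0, 0.0, 20.8]
finger_gap: -0.0
```

```bash
python3 - <<'E'
from h import *
st();ang()
E
```

```text
chest [ 0.0007 -0.077   0.1119] Ftool [-20.8   6.9  -0.8] t 30.05 xaxis [ 0.002 -0.004 -1.   ] q [-0.13  0.26 -0.33  0.98 -0.   -1.59]
theta -0.04 r 0.1874
```

Firm stop at 21 N without further travel: the lid is shut. Retreat and look.

step_arm --targets '[[[0,0,0],[-0.4,0,0],0],[[0,0,0],[-1,0,0],0],[[0,0,0],[-2,0,0],0],[[0,0,0],[-3,0,0],0],[[0,0,0],[-3,0,-1],0],[[0,0,0],[-3,0,-2],0],[[0,0,0],[-1,0,-3],0],[[0,0,0],[0,0,-3],0],[[0,0,0],[0,0,-2],0],[[0,0,0],[0,0,0],0]]'

```text
clock: 31.05
tcp_pos: [0.4999, -0.0975, 0.2438]
orientation: [0.527, -0.472, 0.529, 0.47]
wrist_force: [-0.7, 1.1, 0.6]
finger_gap: -0.0005
```

```bash
python3 - <<'E'
from h import *
import cv2
st()
for n in ['wrist','scene']:
  im=read_camera(n);cv2.imwrite(f'pics/{n}15.png',im[:,:,::-1])
b=cv2.imread('pics/scene15.png')[170:350,180:500]
cv2.imwrite('pics/m15.png',cv2.resize(b,None,fx=2.4,fy=2.4,interpolation=cv2.INTER_CUBIC))
E
```

```text
chest [ 0.0007 -0.1888  0.2438] Ftool [-0.6  0.8  1. ] t 31.05 xaxis [ 0.    -0.004 -1.   ] q [-0.35  0.18 -0.1   1.29 -0.   -1.81]
```

View pics/m15.png

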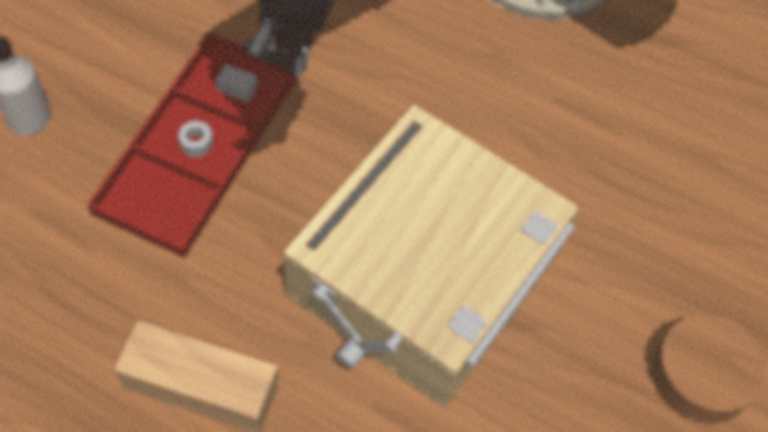

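View pics/wrist15.png

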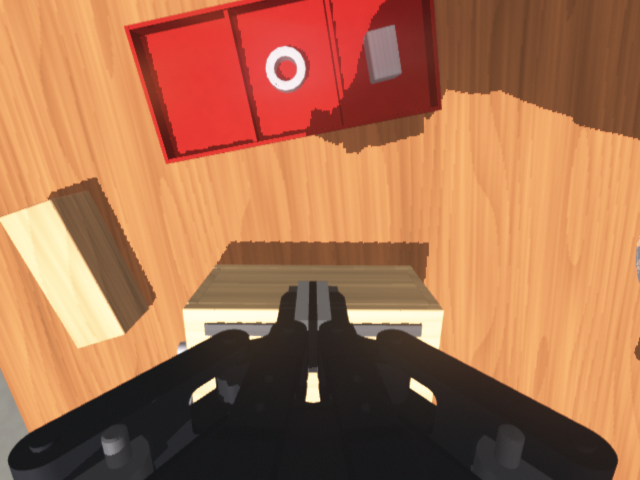

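```bash
python3 -c "
from workcell import *
print(hand_in())"
```

```text
the job is handed in; nothing more can be done
None
```

The drive centre is in the chest, the stay is broken at its knee, the lid is shut, and the job was handed in at about 31 s. `hand_in()` reports no verdict, so the result rests on the checks below.

- **Drive centre:** I set it down from about 2 mm above the chest floor and let go. The top camera then showed it standing upright inside. I could not see it again once the lid was shut.
- **Stay:** I pressed the knee about 28 mm with the tool tilted 37 degrees, at roughly 9–11 N. The knee position worked out to a fold of about 0.85 rad. The lid had then dropped to about 53 degrees, still well open.
- **Lid:** I followed it down over about 4 s with forces of 5 N or less. At the bottom I pressed to 21 N and it did not travel further, which by the finger position is 0 degrees, fully shut.
- **Last pictures:** they show the lid flush with the rim, the stay folded, and the collar and block in their compartments. The beech blank and bowl blank look unmoved. The bottle was only partly in view and looked upright. The gripper is clear of everything.

The camera measurements agreed to within 2–5 mm in most places. The exceptions were the stay's fixed pivot, about 14 mm off in x from the wrist camera, and the rim corner, 8–11 mm off. I used neither for a move.

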